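Close up a plaster mould in the screw clamp

TASK

Push the pinkish mould piece that stands out of line straight back until it is flush against the clamp's back rail, side by side with the two white pieces. Then wind the tension wheel clockwise (seen from above) until it feels firm and the gauge needle rests in the green band, not in the red, and take the hand away. Keep the pieces upright and leave the other things on the table alone.

Things in the scene. Friction and masses are not known exactly. Their poses are not given: they have to be found in the camera images.
- clamp: Fixed mould clamp, green base and brown bed. Origin at table height; +x to the back rail (roughly away from the robot), +y to the wheel, z up; offsets elsewhere are in this frame. Bed: top z = 15 mm, x -155 to 80, y -250 to 15. Aluminium back rail: face x = 45, top z = 65. Sprung aluminium end fence: face y = -192 slack, -200 when firm, top z = 87; the row then fills y -200 to -50.
- jaw_face (a point): Centre of the wooden face of the jaw (80 mm wide along clamp x, z from 21 to 87 mm) that presses the row towards clamp -y, onto the sprung end fence, when the wheel is wound. The jaw reaches 47 mm back to +y, top at z = 87 mm.
- stray_center (a point): Centre (half-way up) of the pinkish mould piece that starts out of line, nearer the robot, on the bed: loose block 90 (its x) x 50 (its y) x 80 mm tall, about 0.4 kg, turned up to 0.12 rad. Its lane runs along clamp x between the middle white piece and the jaw. Fully home its centre is at clamp x = 0; once clamped, y = -75 mm.
- piece_a_center (a point): Centre of the white mould piece next to the end fence (same size and mass as the stray), loose, already in line; after clamping at clamp x = 0, y = -175 mm.
- piece_b_center (a point): Centre of the middle white mould piece with a dark round pour hole on top (same size and mass), loose, already in line; after clamping at clamp x = 0, y = -125 mm.
- wheel_hub (a point): Centre of the tension wheel: level three-spoke handwheel, upright axis, mid-plane 130 mm above the table, hub 30 mm tall, 16 mm radius; rim a 14 mm bar on an 85 mm radius; spokes 12 mm bars, 120 degrees apart. The openings (16 to 78 mm radius) are free down to z = 87 mm, so closed fingertips can be lowered in behind a spoke and push it round. It stays where it is left.
- red_spoke (a point): Point on the centre line of the one red-painted spoke, 47 mm from the wheel's axis, at mid-plane height. The other two spokes are dark.
- wheel (a joint): Wheel angle in rad, growing clockwise from above (tightening); starts at 0.5 to 4, stop at 16. At 0 the red spoke points along clamp -x; 1 rad moves the jaw 5 mm. Takes about 0.3 Nm while slack, rising to about 0.5 Nm when firm, which needs roughly 8.5 to 12.5 rad of winding (over a full turn).
- gauge (a joint): Angle in rad, clockwise, of the black needle of the round white gauge (96 mm across, face up at z = 95 mm, centre at clamp x 130, y -195 mm, behind the end fence). 0 while slack; once the row is tight it grows 1 rad per rad of wheel. Green band 1.2 to 2.0 (its middle points along clamp -x); red, where plaster would crack, begins at 2.6.
- bowl_center (a point): White ceramic bowl, 120 mm across, 55 mm high; a loose bystander, to be left where it is. Point near its middle.
- pot_center (a point): Grey clay pinch pot, 92 mm across, 62 mm high; a loose bystander, to be left where it is.
- jar_center (a point): Jar with blue cap, 68 mm across, 90 mm high; a loose bystander, to be left where it is.
- tile_center (a point): Grey clay tile 70 x 90 x 10 mm lying flat; a loose bystander, to be left where it is.
Things that resemble listed ones, but are neither listed nor needed, are in the scene too. Leave any orange look-alike of the part that bears piece_b_center alone.

How it is judged:
On the way, in this order (a step that is already met when the one before it is completed fails the run):
1. the stray piece stands flush against the back rail in its lane while the clamp is still slack (x of stray_center in the frame of clamp above -0.007 m and angle between the x axis of stray_center and the x axis of clamp, either way round below 0.15 rad and angle between stray_center's own z axis and vertical below 0.1 rad and value of joint gauge below 0.5 rad), for 0.2 s.
2. the wheel is wound until the gauge needle is in the green band (value of joint gauge between 1.15 and 2.05 rad), for 0.2 s.
At the end, for the whole second after the job is handed in: Needle in the green band (1.15 to 2.05 rad), wheel still; the three pieces upright and square to the clamp (0.1 rad) in one tight row: each centre within 7 mm of clamp x = 0 and within 8 mm of y = -175, -125 (white) and -75 mm (pinkish) (all of step 2 and velocity of joint wheel between -0.05 and 0.05 rad/s and x of piece_a_center in the frame of clamp between -0.007 and 0.007 m and y of piece_a_center in the frame of clamp between -0.183 and -0.167 m and angle between each of piece_a_center, piece_b_center, stray_center's own z axis and vertical below 0.1 rad and angle between the x axis of each of piece_a_center, piece_b_center, stray_center and the x axis of clamp, either way round below 0.1 rad and x of piece_b_center in the frame of clamp between -0.007 and 0.007 m and y of piece_b_center in the frame of clamp between -0.133 and -0.117 m and x of stray_center in the frame of clamp between -0.007 and 0.007 m and y of stray_center in the frame of clamp between -0.083 and -0.067 m); the robot touches nothing.
It fails at once if the clamp is overtightened: the needle enters the red (beyond 2.6 rad) (value of joint gauge above 2.6 rad).
It fails at once if a mould piece is tipped by more than 0.4 rad (angle between any of piece_a_center, piece_b_center, stray_center's own z axis and vertical above 0.4 rad).
It fails at once if the bowl, pot, jar or tile is moved by more than 30 mm (distance of any of bowl_center, pot_center, jar_center, tile_center from where it was at the start of the episode above 0.03 m).
It also fails if it takes over 69 s, if anything falls off the work surface, if the arm or the gripper's body presses on something with over 40 N, if the wrist force passes 120 N, or if a joint passes its speed limit or range.

ROBOT

A 6-joint arm with a two-finger parallel gripper is mounted at the origin on the work surface. World frame = base frame: x ahead of the robot, y to its left, z up, the work surface at z = 0. Lengths are in m, angles in rad, forces in N, time in s.
With the tool pointing down it reaches from about 0.25 to 0.775 m from the base axis. Payload 8.9 kg.
Tool frame: the origin (TCP) lies midway between the tips of the shut fingers; the grasp point (between the pads) lies 19 mm behind it; z points along the fingers, y is the line along which they close (so a half turn about z gives the same grasp; the last joint's range is limited). The gripper opens to 85 mm and grips with 20 to 120 N. Pads are 22 mm wide; open, the fingers measure 114 mm over their backs; the gripper's body (76 mm by 85 mm) begins 54 mm behind the grasp point. The pads swing forward as they close: fully open they stand 13 mm farther back than shut.
Start: joints at [1.021, 0.291, -0.153, 1.127, 0, 1.431], TCP at [0.21, 0.481, 0.202] pointing down, gripper open.
Joint ranges: [-2.52, 2.52], [-0.91, 1.74], [-1.3, 1.37], [-1.96, 2.02], [-1.52, 1.47], [-3.14, 3.14]. Speed limits (rad/s): [2.22, 2.22, 2.79, 3.14, 3.14, 3.14].

INTERFACE

Orientations are given as [roll, pitch, yaw] about the fixed x, y, z axes, in that order (R = Rz(yaw) Ry(pitch) Rx(roll)).
In Python, from workcell import robot gives the robot as it stands. Calls block until the motion is done:
- robot.move_to(position, orientation): joint-space move of the TCP to a pose.
- robot.move_linear(position, velocity=0.15, frame=None, f_stop=None): straight line of the TCP; frame=None keeps the orientation; velocity is the mean speed in m/s. With f_stop (N) it stops when the force on the tool has changed by that much, and returns True; else False.
- robot.set_joints(angles): joint-space move.
- robot.set_gripper(opening): finger opening in m; the grip force is fixed at half the most; returns when the fingers have stopped.
- robot.hold(seconds).
- robot.ik(position, orientation): joint angles nearest the present ones, or None.
- robot.sense(): the state.
- robot.get_image(name): name is "scene" or "side" or "wrist"; returns the picture (420x560x3 uint8, red, green, blue); there is no depth.
- robot.camera_model(name): a dict with "fx", "fy", "cx", "cy" (pixels), "extrinsics" (4x4, takes a point from world to camera coordinates). Camera axes: x right, y down, z forward; pixel columns grow to the right and rows downward; lengths in m; the calibration is good to about 2 mm. A picture is of the moment at which its call begins: read the wrist's pose just before it. camera_model takes no time and is no camera call; for the wrist camera it gives the pose at the moment of the call.
A pose or a line that the arm cannot do raises robot.MotionError and nothing moves.
- robot.job_done(): hands the job in; it is judged then, once.
The state is a dict: "time_s": time; "joint_pos": joint angles; "qvel": joint speeds; "tau": joint torques, N m; "tool_pos": TCP position; "tcp_rot": TCP orientation; "wrist_force": force on the tool from outside, world axes, zero at the start; "moment": the same for the moment, N m; "width": finger opening in m; "finger_force": force on a finger pad.
Only numpy, scipy, OpenCV 4.12 (cv2) and the standard library are available. Lean on these libraries where they do the work, as an engineer would, in place of code of your own. Each camera call takes 0.05 s, during which the arm holds its last target. There are 200 camera calls.

## Working session

There is one attempt and no reset: what is moved stays moved. The work goes in short steps, each a Python script; the robot and the scene stay as the last script left them, time stands still between calls to the robot, and variables do not carry over. Pictures are saved under pics/ and viewed, at most 10 in all, crops included, and the job is handed in when it is done.

```bash
mkdir -p pics
python3 - <<'E'
from workcell import robot
import cv2
for n in("scene","side"):
    cv2.imwrite(f"pics/{n}0.png",robot.get_image(n)[:,:,::-1])
    m=robot.camera_model(n);print(n,m["fx"],m["cx"],m["cy"]);print(m["extrinsics"])
print(robot.sense())
E
```

```text
scene 532.8201013999283 279.1877083686158 215.23641697240237
[[ 0.64375001  0.76522918  0.0031992  -0.30154737]
 [ 0.64836305 -0.5432061  -0.53343461 -0.23361754]
 [-0.4064619   0.34547278 -0.84583525  1.82631653]
 [ 0.          0.          0.          1.        ]]
side 521.0404678222365 282.06128743746257 211.6386007780121
[[ 0.98907289 -0.14707242  0.0102239  -0.45940912]
 [-0.08543768 -0.62832757 -0.77324308  0.12212531]
 [ 0.12014669  0.76392026 -0.63402729  1.331729  ]
 [ 0.          0.          0.          1.        ]]
{'time_s': 0.1, 'joint_pos': array([ 1.02074203e+00,  2.91183312e-01, -1.54047625e-01,  1.12670713e+00,
       -2.01009220e-05,  1.43149099e+00]), 'qvel': array([-1.51352374e-03, -4.09826866e-04,  1.94238293e-03, -1.60765542e-05,
        1.26736541e-03,  3.43754247e-04]), 'tau': array([ 2.06993434e-03, -5.37977421e+01,  3.31917572e+01,  9.31752438e-03,
       -1.36379826e-04,  3.76900891e-05]), 'tool_pos': array([0.2094107 , 0.48096152, 0.20111207]), 'tcp_rot': array([-3.14045919e+00, -1.38629840e-04,  2.73084363e+00]), 'wrist_force': array([-0.13104598,  0.23242603, -0.17135346]), 'moment': array([0.01935035, 0.03576718, 0.05139972]), 'finger_force': 0.0, 'width': 0.08526466535833616}
```

View pics/scene0.png

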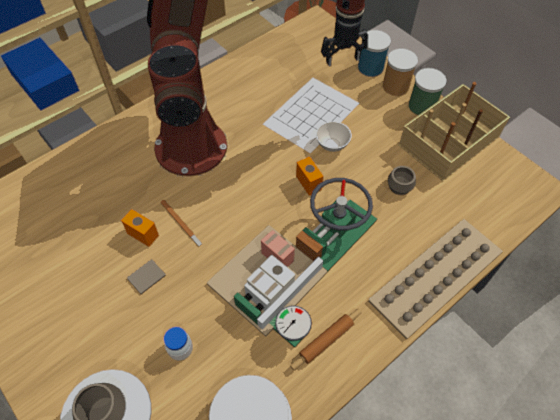

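View pics/side0.png

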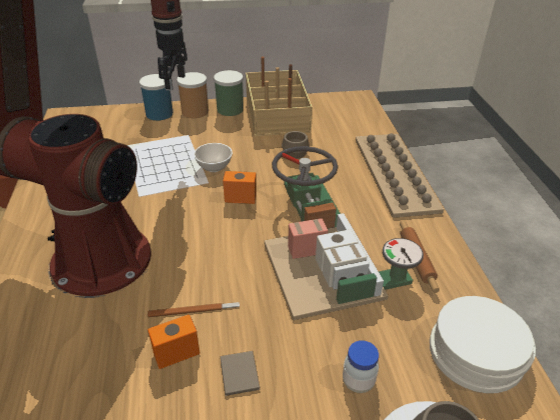

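Scene view: the wheel hub is near (341,203) with the red spoke going up to (343,183), the pink stray is at (277,247), the whites are at (268,275) and the gauge is at (293,322). In the side view they are at (305,165), (308,238), (342,255) and (403,252). The orange blocks are decoys. I'll look from above with the wrist camera.

```bash
cat > h.py <<'E'
from workcell import robot
import cv2,numpy as np
def ray(n,uv,m=None):
    m=m or robot.camera_model(n);E=np.array(m["extrinsics"]);R,t=E[:3,:3],E[:3,3]
    d=R.T@np.array([(uv[0]-m["cx"])/m["fx"],(uv[1]-m["cy"])/m["fy"],1.]);return -R.T@t,d
def onz(n,uv,z,m=None):
    o,d=ray(n,uv,m);return o+d*(z-o[2])/d[2]
def tri(uv1,uv2):
    A=[];b=[]
    for n,uv in(("scene",uv1),("side",uv2)):
        o,d=ray(n,uv);d/=np.linalg.norm(d);P=np.eye(3)-np.outer(d,d);A.append(P);b.append(P@o)
    return np.linalg.solve(A[0]+A[1],b[0]+b[1])
E
python3 - <<'E'
from h import *
np.set_printoptions(precision=4,suppress=True)
for k,u,v in(("hub",(341,203),(305,165)),("gauge",(293,322),(403,252))): print(k,tri(u,v))
print("pink",onz("scene",(272,240),.095),onz("scene",(277,247),.055))
p=np.array([tri((341,203),(305,165))[:2],tri((293,322),(403,252))[:2]]);c=p.mean(0);print(c)
for z in (.5,.45,.4):
  for dx in(0,-.08):
    q=robot.ik([c[0]+dx-.03,c[1],z],[np.pi,0,0]);print(z,dx,q)
print(robot.camera_model("wrist"))
E
```

```text
hub [0.5514 0.1644 0.1306]
gauge [ 0.7263 -0.1702  0.0934]
pink [ 0.5015 -0.0551  0.095 ] [ 0.5113 -0.0446  0.055 ]
[ 0.6388 -0.0029]
0.5 0 None
0.5 -0.08 [-0.1437  0.3828  0.7742  1.9622  0.      2.9979]
0.45 0 [-0.1248  0.5423  0.893   1.9215  0.      3.0168]
0.45 -0.08 [-0.1437  0.3198  0.5365  1.7875  0.      2.9979]
0.4 0 [-0.1248  0.4772  0.6424  1.736   0.      3.0168]
0.4 -0.08 [-0.1437  0.2851  0.3534  1.6391  0.      2.9979]
{'fx': 343.90189961890303, 'fy': 343.90189961890303, 'cx': 278.66899861785527, 'cy': 208.39192884186417, 'extrinsics': array([[ 0.399 ,  0.9169,  0.    , -0.5251],
       [ 0.8776, -0.3819,  0.2896, -0.0374],
       [ 0.2656, -0.1155, -0.9571,  0.378 ],
       [ 0.    ,  0.    ,  0.    ,  1.    ]])}
```

Run:
```python
from h import *
import pickle
robot.set_gripper(0)
robot.move_to([.5,0,.4],[np.pi,0,np.pi]); robot.hold(.3)
m=robot.camera_model("wrist");im=robot.get_image("wrist")[:,:,::-1]
pickle.dump((m,im),open("w1.pkl","wb"))
cv2.imwrite("pics/w1.png",cv2.resize(im,(800,600),interpolation=cv2.INTER_CUBIC));print(robot.sense()["time_s"],robot.sense()["tool_pos"])
```

```text
3.35 [4.99966334e-01 2.53125514e-04 3.99942240e-01]
```

View pics/w1.png

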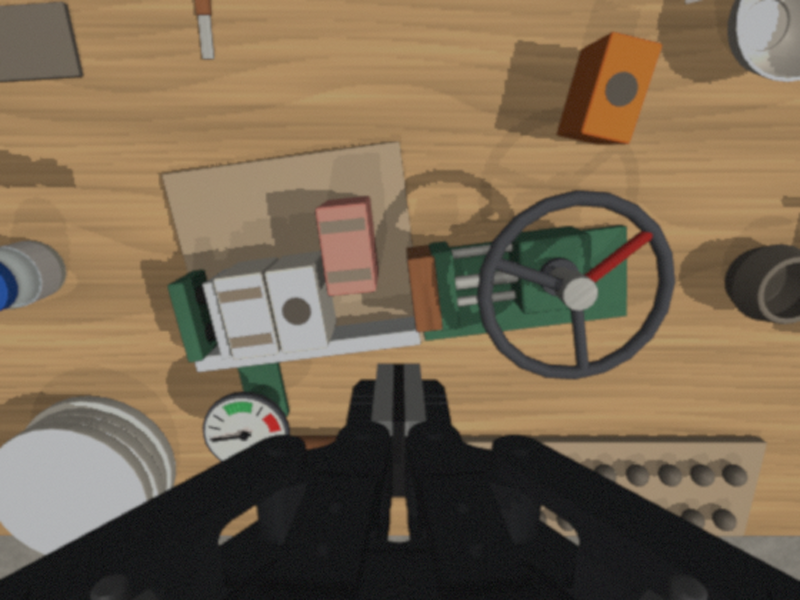

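The wrist view (scaled to 800x600) shows bed corners at (161,173) and (398,142). The rail's top front edge runs from about (230,352) to (415,332). The stray top spans (317,208) to (375,292), the hub cap is at (580,294), the red spoke tip is at (650,236), and the gauge is at (245,430) with its needle pointing left (slack).

```bash
cat >> h.py <<'E'
import pickle,os
np.set_printoptions(precision=4,suppress=True)
if os.path.exists("clamp.pkl"):
    C,th=pickle.load(open("clamp.pkl","rb"))
    def w2c(p): c,s=np.cos(th),np.sin(th); d=np.array(p[:2])-C; return np.array([c*d[0]+s*d[1],-s*d[0]+c*d[1]])
    def c2w(p): c,s=np.cos(th),np.sin(th); return C+np.array([c*p[0]-s*p[1],s*p[0]+c*p[1]])
def pinkquad(im):
    h=cv2.cvtColor(np.ascontiguousarray(im),cv2.COLOR_BGR2HSV)
    return h
E
python3 - <<'E'
from h import *
m,im=pickle.load(open("w1.pkl","rb"))
P=lambda u,v,z:onz("wrist",(u*.7,v*.7),z,m)[:2]
a=P(161,173,.015);b=P(398,142,.015)   # clamp (-155,-250),(-155,15)
print("bed",a,b,np.linalg.norm(b-a))
d=b-a;t1=np.arctan2(d[1],d[0])-np.pi/2
hub=P(580,294,.145);g=P(245,430,.095)
r1=P(230,352,.065);r2=P(415,332,.065);t2=np.arctan2(*(r2-r1)[::-1])-np.pi/2
print("th",t1,t2,"hub",hub,"gauge",g, "gauge2",tri((293,322),(403,252)))
th=t1;c,s=np.cos(th),np.sin(th);R=np.array([[c,-s],[s,c]])
o1=a-R@[-.155,-.25];o2=b-R@[-.155,.015];o3=g-R@[.13,-.195];print("origins",o1,o2,o3)
C=(o1+o2+o3)/3
pickle.dump((C,th),open("clamp.pkl","wb"))
import importlib,h;importlib.reload(h);w=h.w2c
print("hub c",w(hub),"rail",w(r1),w(r2))
tip=P(650,236,.13);print("red dir c",w(tip)-w(hub),np.linalg.norm(tip-hub))
for k,q in dict(p1=(317,208),p2=(369,198),p3=(376,291),p4=(328,295),jawTL=(408,249),jawBL=(416,330),jawTR=(434,246),b_tr=(315,262),b_br=(330,345),b_tl=(266,268),a_tl=(217,281),a_bl=(232,357)).items():
    print(k,w(P(*q,.087 if 'jaw' in k else .095)))
E
```

```text
bed [ 0.452  -0.2592] [0.4193 0.0011] 0.26234827810650435
th 0.12500179622178886 0.115497083079666 hub [0.552  0.1659] gauge [ 0.7233 -0.1675] gauge2 [ 0.7263 -0.1702  0.0934]
origins [0.5746 0.0082] [0.575  0.0056] [0.57   0.0098]
hub c [-0.0013  0.1595] rail [ 0.0452 -0.201 ] [0.0472 0.0063]
red dir c [-0.0421  0.0691] 0.08085958075024488
p1 [-0.1022 -0.0723]
p2 [-0.1054 -0.0215]
p3 [-0.013  -0.0275]
p4 [-0.0149 -0.0762]
jawTL [-0.0502  0.0096]
jawBL [0.0367 0.0078]
jawTR [-0.0499  0.0357]
b_tr [-0.0502 -0.0834]
b_br [ 0.0391 -0.0831]
b_tl [-0.0502 -0.1328]
a_tl [-0.0432 -0.1842]
a_bl [ 0.0397 -0.1876]
```

The frame is consistent: hub at (0,160) mm, stray measures 90x50 at clamp (-59,-49) and about -0.05 rad. Next I push the stray.

Run:
```python
from h import *
import h
O=[np.pi,0,np.arctan2(np.sin(np.pi+h.th),np.cos(np.pi+h.th))]
at=lambda x,y,z:[*h.c2w([x,y]),z]
robot.move_to(at(-.145,-.049,.16),O)
robot.move_linear(at(-.145,-.049,.045),velocity=.15)
s=robot.sense();print(w2c(s["tool_pos"]),s["tool_pos"][2],s["wrist_force"])
st=robot.move_linear(at(-.035,-.049,.045),velocity=.05,f_stop=14)
s=robot.sense();print(st,w2c(s["tool_pos"]),s["wrist_force"],s["time_s"])
robot.hold(.3)
im=robot.get_image("side")[:,:,::-1];a=cv2.resize(im[150:330,230:470],None,fx=2.2,fy=2.2,interpolation=cv2.INTER_CUBIC)
cv2.imwrite("pics/p1.png",a)
```

```text
[-0.1441 -0.0493] 0.045772356166740504 [-0.3159 -0.4039  0.388 ]
True [-0.0568 -0.0488] [ 0.5597  0.3361 -0.522 ] 6.875
```

View pics/p1.png

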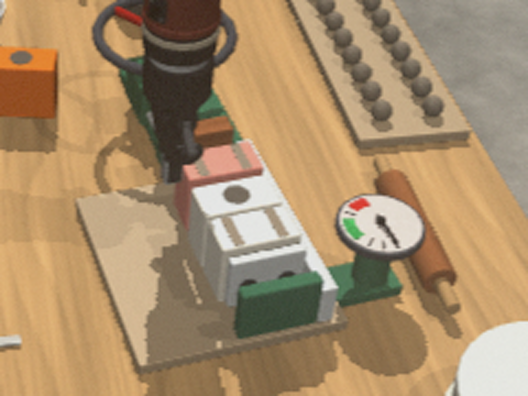

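The stray now stands in line with the whites, and the TCP stopped at -57 mm, which matches the fully-home position. I'll back off and check from above.

Run:
```python
from h import *
import h
O=[np.pi,0,h.th-np.pi]
at=lambda x,y,z:[*h.c2w([x,y]),z]
robot.move_linear(at(-.09,-.049,.045),velocity=.15)
robot.move_linear(at(-.09,-.049,.2),velocity=.25)
robot.move_to([.48,.03,.37],[np.pi,0,np.pi]);robot.hold(.2)
m=robot.camera_model("wrist");im=robot.get_image("wrist")[:,:,::-1]
pickle.dump((m,im),open("w2.pkl","wb"))
cv2.imwrite("pics/w2.png",cv2.resize(im,(800,600),interpolation=cv2.INTER_CUBIC));print(robot.sense()["time_s"])
hsv=cv2.cvtColor(np.ascontiguousarray(im),cv2.COLOR_BGR2HSV)
red=(((hsv[...,0]<6)|(hsv[...,0]>174))&(hsv[...,1]>170)&(hsv[...,2]>90)).astype(np.uint8)
n,l,st,ce=cv2.connectedComponentsWithStats(red)
for i in range(1,n):
    if st[i,4]>30:
        pts=np.argwhere(l==i)[:,::-1].astype(np.float32);vx,vy,x,y=cv2.fitLine(pts,2,0,.01,.01).ravel()
        print(st[i],w2c(onz("wrist",ce[i],.13,m)),w2c(onz("wrist",(x+10*vx,y+10*vy),.13,m))-w2c(onz("wrist",(x,y),.13,m)))
```

```text
9.3917
[396 184  46  35 367] [-0.0286  0.201 ] [-0.0065  0.0098]
```

View pics/w2.png

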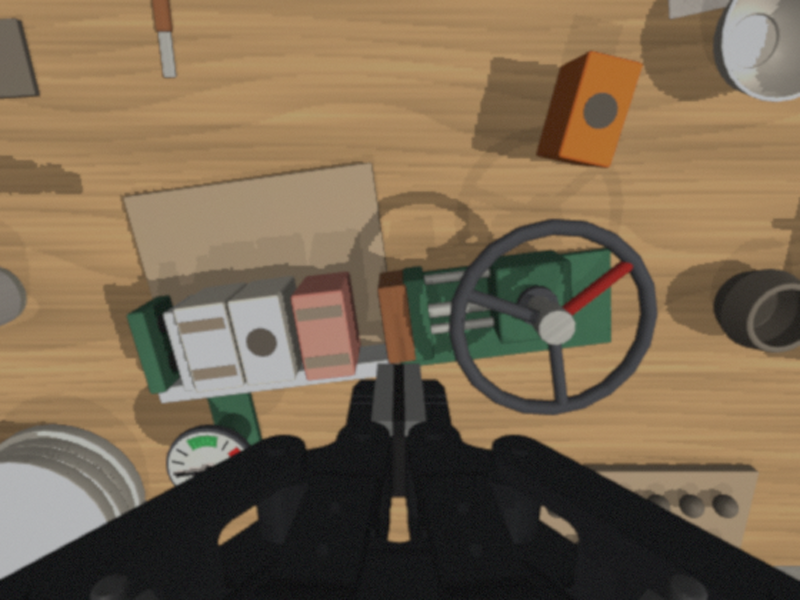

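The stray is home, square and beside the whites. The red spoke is at wheel angle about 0.98 and the needle is slack. Next I write the gauge reader and the first part of the winding.

```bash
cat >> h.py <<'E'
HUB=np.array([-.001,.1595]);O=[np.pi,0,th-np.pi];GC=np.array([.1305,-.196])
def wp(phi,r=.047,z=.1): return [*c2w(HUB+r*np.array([-np.cos(phi),np.sin(phi)])),z]
def gauge(n="side"):
    im=robot.get_image(n);m=robot.camera_model(n)
    g=im.astype(int)
    E=m["extrinsics"];c=E[:3,:3]@[*c2w(GC),.095]+E[:3,3];u0,v0=int(m["fx"]*c[0]/c[2]+m["cx"]),int(m["fy"]*c[1]/c[2]+m["cy"])
    acc=np.zeros(2);k=0
    for v in range(v0-22,v0+23):
        for u in range(u0-25,u0+26):
            d=w2c(onz(n,(u,v),.095,m))-GC;r=np.hypot(*d)
            if .010<r<.027 and g[v,u].max()<95: acc+=d/r;k+=1
    if not k: return None
    return np.arctan2(acc[1],-acc[0])+1.6,k,np.hypot(*acc)/k
def wind(p0,p1,v=.1,f=None,step=.35):
    n=max(1,int(np.ceil((p1-p0)/step)))
    for p in np.linspace(p0,p1,n+1)[1:]:
        if robot.move_linear(wp(p),velocity=v,f_stop=f): return p,True
    return p1,False
E
python3 - <<'E'
from h import *
print(gauge(),gauge("scene"))
robot.move_to(wp(-.07,z=.18),O)
print(robot.move_linear(wp(-.07),velocity=.1,f_stop=8))
t=robot.sense();print(t["tool_pos"],t["wrist_force"],t["time_s"])
p=-.07
for q in (.3,.8,1.3,3,4.5,6):
    p,st=wind(p,q);t=robot.sense();F=t["wrist_force"]
    print(p,t["time_s"],F,w2c(t["tool_pos"])-HUB)
print(gauge(),gauge("scene"))
im=robot.get_image("scene")[:,:,::-1];cv2.imwrite("pics/s2.png",cv2.resize(im[150:360,200:420],None,fx=2.5,fy=2.5))
E
```

```text
(np.float64(-0.13372317119401522), 7, np.float64(0.7201836640253375)) (np.float64(0.09101832085563966), 1, np.float64(1.0))
False
[0.5068 0.1569 0.1007] [-0.4553  0.4083 -0.1675] 11.3583
0.3 11.8583 [-0.4743 -0.8249  1.004 ] [-0.0447  0.0144]
0.8 12.3917 [-1.0106 -1.2761  0.5516] [-0.0332  0.0337]
1.3 12.925 [-1.6638  0.0906 -0.0286] [-0.0125  0.0452]
3 14.4667 [ 0.3594  0.1485 -0.3233] [0.0466 0.0065]
4.5 15.925 [1.9606 1.3237 2.4741] [ 0.0102 -0.046 ]
6 17.3833 [0.421  0.8452 1.676 ] [-0.0456 -0.0129]
(np.float64(-0.13372317119401522), 7, np.float64(0.7201836640253375)) (np.float64(0.09101832085563966), 1, np.float64(1.0))
```

View pics/s2.png

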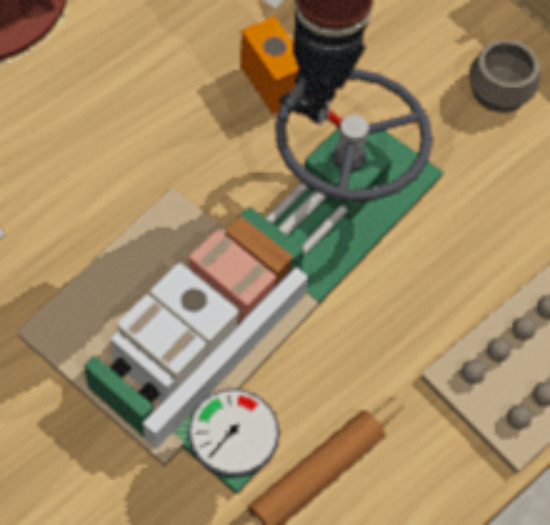

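Winding works: the jaw is near the stray and the needle is still slack. I'll improve the needle reader and continue.

```bash
cat >> h.py <<'E'
def gauge(n="side",dbg=False):
    im=robot.get_image(n).astype(float);m=robot.camera_model(n);E=np.array(m["extrinsics"])
    c=E[:3,:3]@[*c2w(GC),.095]+E[:3,3];u0,v0=int(m["fx"]*c[0]/c[2]+m["cx"]),int(m["fy"]*c[1]/c[2]+m["cy"])
    px=[(u,v) for v in range(v0-25,v0+26) for u in range(u0-28,u0+29)]
    D=np.array([w2c(onz(n,p,.095,m)) for p in px]);I=np.array([im[v,u] for u,v in px])
    w=(I.min(1)>150)&(np.hypot(*(D-GC).T)<.052)
    hull=cv2.convexHull(D[w].astype(np.float32));mo=cv2.moments(hull);ctr=np.array([mo["m10"],mo["m01"]])/mo["m00"]
    d=D-ctr;r=np.hypot(*d.T);s=(r>.008)&(r<.026)
    bg=np.median(I[s].mean(1));dark=np.clip(bg-25-I[s].mean(1),0,None)
    a=(d[s]/r[s,None]*dark[:,None]).sum(0)
    return np.round([np.arctan2(a[1],-a[0])+1.6,np.hypot(*a)/dark.sum(),dark.sum(),*ctr],3)
E
python3 - <<'E'
from h import *
print(gauge(),gauge("scene"))
p,st=wind(6,10);print(gauge(),gauge("scene"))
for q in (10.3,10.6,10.9,11.2):
    p,st=wind(p,q,.06);t=robot.sense();a=gauge();b=gauge("scene")
    print(p,t["time_s"],t["wrist_force"],a[:2],b[:2])
    if max(a[0],b[0])>.6:break
E
```

```text
[  -0.249    0.629 1889.667    0.13    -0.194] [  0.119   0.911 789.333   0.129  -0.195]
[  -0.251    0.629 1927.       0.13    -0.194] [  0.11    0.921 785.      0.129  -0.195]
10.3 21.8167 [1.9958 3.5536 2.0677] [-0.253  0.624] [0.103 0.934]
10.6 22.3 [2.8681 2.9724 3.863 ] [-0.148  0.588] [0.215 0.937]
10.9 22.7833 [3.659  3.0788 4.7849] [0.298 0.558] [0.5  0.97]
11.2 23.2667 [4.8973 1.1325 8.7472] [0.725 0.423] [0.758 0.993]
```

Run:
```python
from h import *
p=11.2
for q in (11.5,11.75,11.95):
    p,st=wind(p,q,.05);t=robot.sense();a=gauge();b=gauge("scene")
    print(p,t["time_s"],t["wrist_force"],a[:2],b[:2])
    if b[0]>1.5:break
im=robot.get_image("scene")[:,:,::-1];cv2.imwrite("pics/s3.png",cv2.resize(im[210:360,200:360],None,fx=3.7,fy=3.7,interpolation=cv2.INTER_CUBIC))
```

```text
11.5 23.8 [6.9293 0.0644 9.6153] [1.08  0.602] [1.007 0.962]
11.75 24.2833 [ 9.5508 -0.4938  9.0434] [1.373 0.606] [1.21  0.979]
11.95 24.725 [ 7.6967 -4.1269 11.5662] [1.713 0.606] [1.377 0.968]
```

View pics/s3.png

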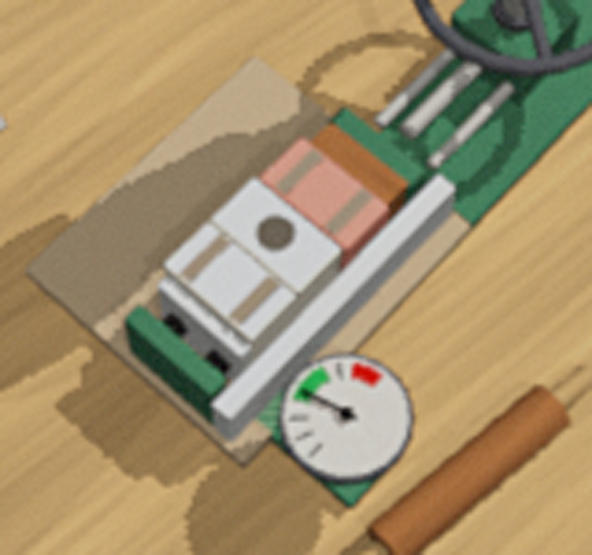

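The needle is at the lower edge of the green band (about 1.35) and the row is tight and square. I'll wind a little more, release and look.

Run:
```python
from h import *
p,_=wind(11.95,12.17,.05);print(gauge()[:2],gauge("scene")[:2])
q=p-.5
robot.move_linear(wp(p-.25),velocity=.05);robot.move_linear(wp(q),velocity=.08);print(robot.sense()["wrist_force"])
print(robot.move_linear(wp(q,z=.22),velocity=.12,f_stop=15))
robot.move_to([.48,-.03,.37],[np.pi,0,np.pi]);robot.hold(.3)
im=robot.get_image("wrist")[:,:,::-1];m=robot.camera_model("wrist");pickle.dump((m,im),open("w3.pkl","wb"))
sc=robot.get_image("scene")[:,:,::-1]
a=cv2.resize(im[170:400,60:480],(800,438),interpolation=cv2.INTER_CUBIC);b=cv2.resize(sc[295:350,265:325],(177,162),interpolation=cv2.INTER_CUBIC)
c=np.zeros((600,800,3),np.uint8);c[:438]=a;c[438:,:177]=b;cv2.imwrite("pics/f.png",c)
print(gauge()[:2],gauge("scene")[:2],robot.sense()["time_s"])
```

```text
[1.909 0.74 ] [1.556 0.974]
[-0.4204 -0.103   0.5632]
False
[1.928 0.721] [1.559 0.974] 28.5583
```

View pics/f.png

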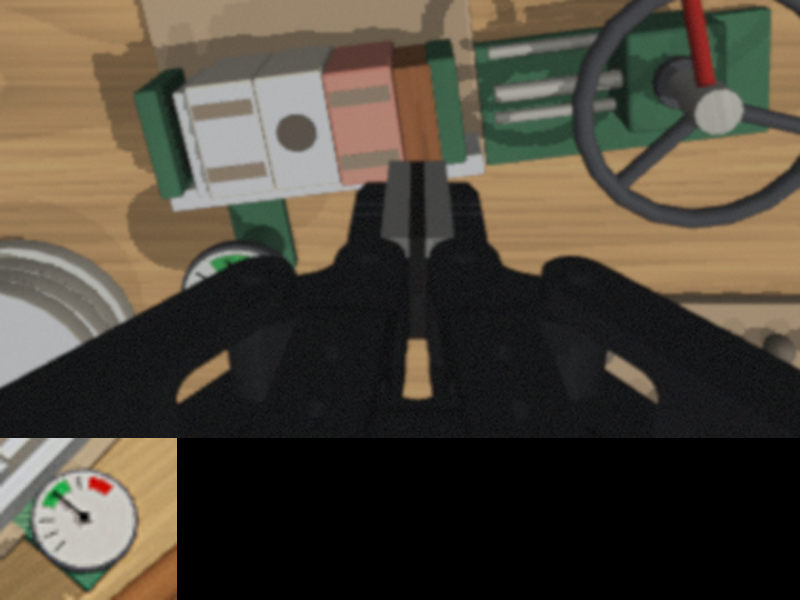

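The needle sits mid-green (about 1.56). The three pieces form one square, tight row on the rail, and the hand is clear.

```bash
python3 -c "
from workcell import robot
print(robot.job_done())"
```

```text
the job is handed in; nothing more can be done
None
```

I pushed the stray piece flush against the back rail and wound the wheel until the needle read about 1.56 rad, mid-green. The hand was clear when I handed the job in at about 29 s; no verdict came back.

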